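Switch on the belt sander and hold the mallet head ready over the belt

ROBOT

A 6-joint arm with a two-finger parallel gripper is mounted at the origin on the work surface. World frame = base frame: x ahead of the robot, y to its left, z up, the work surface at z = 0. Lengths are in mm, angles in rad, forces in N, time in s.
With the tool pointing down it reaches from about 375 to 900 mm from the base axis. Payload 3.1 kg.
Tool frame: the origin (TCP) lies on the centre line of the jaws, within the pads' length; the fingertips stand 22 mm ahead of it and the grasp point (between the pads) lies 3 mm ahead of it (arm.tips_ahead is the z of the fingertips in the tool frame, in mm); z points along the fingers, y is the line along which they close (so a half turn about z gives the same grasp; the last joint's range is limited). The gripper opens to 87 mm and grips with 3 to 60 N. Pads are 19 mm wide; open, the fingers measure 117 mm over their backs; the gripper's body (75 mm by 190 mm) begins 51 mm behind the grasp point.
Start: joints at [0.971, 0.527, 1.433, -0, 1.181, -0.178], TCP at [255.835, 570.215, 244.548] pointing down, gripper open.
Joint ranges: [-3.08, 3.08], [-0.75, 2.2], [0.22, 2.44], [-1.43, 4.57], [0, 2.65], [-2.85, 2.85]. Speed limits (rad/s): [2.79, 2.79, 3.14, 3.14, 3.14, 3.14].

INTERFACE

Orientations are given as a unit quaternion [w, x, y, z].
In Python, from rig import arm gives the robot as it stands.
- The arm moves only by the tool play_rows, never from a script. Its argument "motion" is a list of rows, each an object of numbers: "tx", "ty", "tz": the shift along the tool's x, y, z in mm; "ax", "ay", "az": the turn, a rotation vector about the tool's x, y, z in rad; "grip": the finger opening in mm, from 0 to 87. In form: [{"tx": .., "ty": .., "tz": .., "ax": .., "ay": .., "az": .., "grip": ..}, ...]. A call has 1 to 12 rows; each row is the pose to reach, as a shift and turn from the pose commanded when the call began, along the tool's axes at that moment; what a row does not reach only later rows make up. A row lasts 1/12 s, in which the tool goes at most 41.7 mm and 7.16 degrees, less where a joint would pass 70% of its speed; a pose out of reach is approached as far as the arm can. A call with a gripper value outside its range is refused whole. The fingers move at their own pace and stop on an object; "force" is the grip in N (left out, the last holds). Time passes only in rows, so rows that repeat a pose let the fingers close. It gives the time, the measured TCP pose, the force, the opening and the grip force at its end, in the units of the state.
- arm.observe(): the state, without advancing time (a new reading comes with each control period).
- arm.snapshot(name): name is "scene" or "side" or "wrist"; returns a dict with "img" (384x512x3 uint8, red, green, blue), "range_z" (384x512 float32, mm along the optical axis (not along the pixel's ray), 0 where there is no reading), "intrinsics" (3x3 intrinsics, pixels), "k1" (the pictures are not rectified: a ray, as slopes to the right and down, at radius r is drawn at 1 + k1 r^2 times it, then the intrinsics apply), "R" (3x3) and "t" (3): a world point X has camera coordinates R X + t; the wrist camera has in their place "mount" (4x4, takes a point from camera to tool coordinates, whose origin is the TCP and whose axes are the flange's). Camera axes: x right, y down, z forward; pixel columns grow to the right and rows downward; lengths in mm; the calibration is good to about 2 mm. A picture is of the moment at which its call begins: read the wrist's pose just before it.
- arm.close_job(): hands the job in; it is judged then, once.
The state is a dict: "clock": time; "joint_positions": joint angles; "dq": joint speeds; "tau": joint torques, N m; "tool_pos": TCP position; "eef_rot": TCP orientation; "ft_force": force on the tool from outside, world axes, zero at the start; "moment": the same for the moment, N m; "width": finger opening in mm; "finger_force": force on a finger pad.
Only numpy, scipy, OpenCV 4.12 (cv2) and the standard library are available. Lean on these libraries where they do the work, as an engineer would, in place of code of your own. Each camera call takes 0.05 s, during which the arm holds its last target. There are 200 camera calls.

TASK

Switch on the power for the belt sander by turning the isolator's rotary handle clockwise as far as it goes; then pick up the wooden mallet head (the block with a hole through it) and carry it over to the sander without ever letting it touch any part of the sander. Finish while still holding it, still and level, just above the middle of the belt with about 15 mm of air under it and its length along the belt, ready to be lowered once the belt is up to speed: do not put it down or let go. Leave everything else on the bench where it is.

Things in the scene. Friction and masses are not known exactly. Their poses are not given: they have to be found in the camera images.
- handle (a joint): Rotary handle of the power isolator, rad: 0 = off, 1.047 (60 degrees) = on, a solid stop at each end. It grows as the handle turns clockwise seen from above. It has no spring: friction (about 0.12 N m) keeps it where it is left. It may start up to 0.15 rad from off.
- handle_grip (a point): Where to grip the isolator handle: a point on its upright turning axis, 92 mm above the bench. The handle is a black bar 60 mm long (point x, white mark on the +x half), 14 mm thick (y), from 68 to 102 mm above the bench, on a grey disc of 58 mm diameter on a grey switch box, 90 x 90 x 60 mm, fixed to the bench. The axes turn with the handle; z is up.
- mallet_head: Workpiece: wooden mallet head, a block of 120 (x) x 46 (y) x 40 mm (z) with one round 22 mm hole right through from top to bottom at its middle, lying on the bench with the hole upright. About 0.14 kg. Origin: centre of its underside; z up.
- sander: Bench belt sander fixed to the bench. Origin: centre of its underside; x along the belt, z up. Brown belt 100 mm wide, flat top 240 mm long with a round drum at each end (300 mm overall), 100 mm above the bench. Across the +x end, 155 mm from the belt's middle, an upright steel work stop, top at 130 mm. On the -y side a motor reaches 143 mm from the centre line, top at 88 mm.
- guard_top (a point): Middle of the top edge of the sander's dust guard, 155 mm above the bench: an upright plywood board 8 mm thick and 320 mm long beside the belt on its +y side, parallel to it, inner face 60 mm from the belt's centre line.
- belt_mid (a point): Middle of the belt's top surface (midway between the drums and between the belt's edges), 100 mm above the bench; x along the belt, y across it, towards the dust guard, z up.
- glue: Bystander, to be left alone: upright pale glue bottle, 60 mm across, 170 mm tall. Origin: on its underside.
- offcut: Bystander, to be left alone: plain wooden offcut without a hole, 70 x 44 x 38 mm. Origin: on its underside.
- cork_block: Bystander, to be left alone: cork sanding block, 100 x 60 x 35 mm. Origin: on its underside.
- hammer: Bystander, to be left alone: hammer lying on the bench. Origin: on its underside.
- jar: Bystander, to be left alone: glass jar with steel lid, 70 mm across, 90 mm tall. Origin: on its underside.
- screwdriver: Bystander, to be left alone: screwdriver lying on the bench. Origin: on its underside.
- square: Bystander, to be left alone: joiner's try square lying flat, wooden stock and 140 mm steel blade. Origin: on its underside.
Things that resemble listed ones, but are neither listed nor needed, are in the scene too. Leave any blue look-alike of the mallet_head alone.

How it is judged:
By the outcome, as a careful person would: the job done as asked, in the order asked, and still so for the second after the job is handed in, while the arm keeps its last pose, push and grip.
It also fails if it takes over 58 s, if anything falls off the work surface, if the arm or the gripper's body presses on something with over 40 N, if the wrist force passes 120 N, or if a joint passes its speed limit or range.

## Working session

There is one attempt and no reset: what is moved stays moved. The work goes in short steps, Python scripts to look and compute and a tool call to move; the robot and the scene stay as the last step left them, time stands still between calls to the robot, and variables do not carry over. Pictures are saved under pics/ and viewed, at most 10 in all, crops included, and the job is handed in when it is done.

Besides the shell and the picture viewer there is one more tool, called after "Emit:" as name(argument=value, ...), one argument or row to a line, values as JSON. play_rows: Moves the arm, as the interface text tells. Its arguments: {"type":"object","properties":{"motion":{"type":"array","items":{"type":"object","properties":{"tx":{"type":"number"},"ty":{"type":"number"},"tz":{"type":"number"},"ax":{"type":"number"},"ay":{"type":"number"},"az":{"type":"number"},"grip":{"type":"number"}}}},"force":{"type":"number"}},"required":["motion"]}

```bash
ls; mkdir -p pics; cat > h.py <<'E'
import numpy as np, cv2, pickle
from rig import arm
from scipy.spatial.transform import Rotation as Ro
def snap(name):
    s=arm.observe(); d=arm.snapshot(name)
    if 'mount' in d:
        T=np.eye(4); q=s['eef_rot']; T[:3,:3]=Ro.from_quat([q[1],q[2],q[3],q[0]]).as_matrix(); T[:3,3]=s['tool_pos']
        C=T@np.array(d['mount']); d['Rwc']=C[:3,:3]; d['c']=C[:3,3]
    else:
        R=np.array(d['R']); d['Rwc']=R.T; d['c']=-R.T@np.array(d['t'])
    return d
def save(d,f): cv2.imwrite(f,d['img'][:,:,::-1])
def rays(d,uv):
    uv=np.atleast_2d(np.array(uv,float)); K=np.array(d['intrinsics'])
    p=np.c_[(uv[:,0]-K[0,2])/K[0,0],(uv[:,1]-K[1,2])/K[1,1]]
    q=p.copy()
    for _ in range(20): q=p/(1+d['k1']*(q**2).sum(1,keepdims=True))
    return np.c_[q,np.ones(len(q))]
def onplane(d,uv,z):
    r=rays(d,uv)@d['Rwc'].T; return d['c']+r*((z-d['c'][2])/r[:,2])[:,None]
def cloud(d):
    v,u=np.mgrid[:384,:512]; r=rays(d,np.c_[u.ravel(),v.ravel()])*d['range_z'].reshape(-1,1)
    P=r@d['Rwc'].T+d['c']; P[d['range_z'].ravel()==0]=np.nan
    return P.reshape(384,512,3)
E
python3 - <<'E'
from h import *
s=arm.observe();print(s)
for n in('scene','side','wrist'):
    d=snap(n);save(d,f'pics/{n}0.png');pickle.dump(d,open(n+'.pkl','wb'));print(n,d['c'],d['k1'])
E
```

```text
pics
{'clock': 0.0, 'joint_positions': array([ 9.70453875e-01,  5.28454408e-01,  1.43392572e+00, -3.71050596e-05,
        1.18139065e+00, -1.78477656e-01]), 'dq': array([ 0.00185395, -0.00034075, -0.00082894,  0.00223903,  0.00159457,
        0.00113471]), 'tau': array([ 9.05679644e-05, -4.40043283e+01, -1.76596534e+01,  6.32844167e-02,
        5.84064180e-02, -1.71721636e-04]), 'tool_pos': array([255.48217973, 569.63199388, 243.57136376]), 'eef_rot': array([-3.97582341e-04,  2.09364693e-01,  9.77837021e-01, -1.01403906e-03]), 'ft_force': array([-0.15410785,  0.45784613,  0.0923802 ]), 'moment': array([-0.0086757 , -0.01005902,  0.00478681]), 'finger_force': 0.0, 'width': 87.26811003056093}
scene [1081.39961235 -613.09517215  863.71653599] -0.09439815713170072
side [ 202.25339155 -706.12219424 1002.31022756] 0.01136209704959648
wrist [184.45654657 601.31502711 385.23026479] -0.04289637653576104
```

View pics/scene0.png

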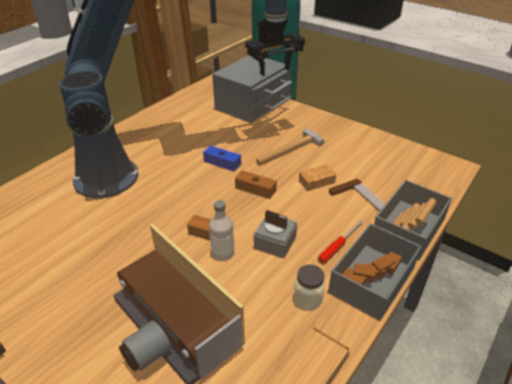

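View pics/side0.png

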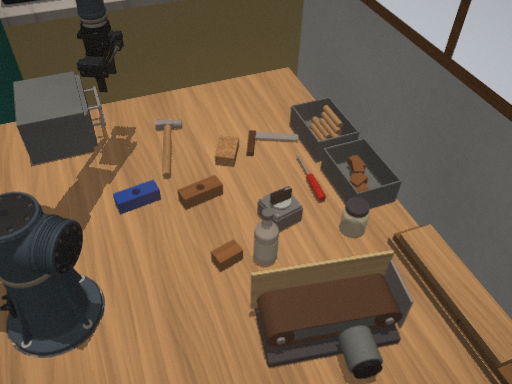

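Scene view: the candidates for the mallet head are the brown block with a hole at (256,183), the blue look-alike at (222,158), the offcut at (201,228) and the cork block at (318,177). The brown block fits, because it is the only wooden one with a hole. The isolator is at (276,233) and the sander is around (180,300). In the side view these are at: brown (201,191), blue (137,196), offcut (227,254), isolator (280,207), belt (330,305).

```bash
python3 - <<'E'
from h import *
crops=[]
for n,(mu,mv),(hu,hv),(bu,bv) in (('scene',(256,183),(276,228),(178,298)),('side',(201,191),(280,203),(330,305))):
    d=pickle.load(open(n+'.pkl','rb'));P=cloud(d);I=d['img'];hsv=cv2.cvtColor(I,cv2.COLOR_RGB2HSV)
    def reg(u,v,r,zlo,zhi,extra=True):
        m=np.zeros(P.shape[:2],bool);m[max(v-r,0):v+r,max(0,u-r):u+r]=1
        return m&(P[...,2]>zlo)&(P[...,2]<zhi)&extra
    def rect(m,name):
        k,l,st,_=cv2.connectedComponentsWithStats(m.astype(np.uint8));
        if k<2: print(name,'none');return
        m=l==1+st[1:,4].argmax()
        Q=P[m];r=cv2.minAreaRect(Q[:,:2].astype(np.float32));b=cv2.boxPoints(r);e=[b[1]-b[0],b[2]-b[1]];L=max(e,key=np.linalg.norm)
        print(n,name,m.sum(),'c',np.round(r[0],1),'size',np.round(r[1],1),'ang',round(np.degrees(np.arctan2(L[1],L[0])),1),'z',np.round(np.median(Q[:,2]),1))
    rect(reg(mu,mv,30,33,46),'mallet top')
    rect(reg(hu,hv,28,93,110),'handle top')
    rect(reg(hu,hv+8,35,54,64),'switch box top')
    rect(reg(bu,bv,75,95,105),'belt')
    rect(reg(bu,bv-30,95,149,160),'guard')
    crops.append(cv2.resize(I[mv-25:mv+25,mu-40:mu+40],(400,250),interpolation=cv2.INTER_CUBIC))
    crops.append(cv2.resize(I[hv-25:hv+25,hu-40:hu+40],(400,250),interpolation=cv2.INTER_CUBIC))
o=np.vstack([np.hstack(crops[:2]),np.hstack(crops[2:])]);cv2.imwrite('pics/crop0.png',o[:,:,::-1])
E
```

```text
scene mallet top 418 c [426.5 240.9] size [124.3  55. ] ang 7.6 z 38.4
scene handle top 132 c [606.3  89.5] size [59.3 19.4] ang 10.1 z 100.0
scene switch box top 406 c [605.8  90. ] size [84.8 85.1] ang -77.4 z 58.9
scene belt 4803 c [ 570.1 -248.6] size [101.7 274.9] ang -9.6 z 99.4
scene guard 569 c [ 581.3 -185.3] size [ 10.5 320.4] ang -9.7 z 154.4
side mallet top 557 c [423.2 240.8] size [121.1  52.8] ang 10.8 z 40.5
side handle top 140 c [604.2  90.6] size [60.7 19.2] ang 8.1 z 102.1
side switch box top 364 c [601.7  90.4] size [85.8 88.1] ang -75.0 z 60.7
side belt 5266 c [ 569.8 -248.4] size [103.5 283.8] ang -9.7 z 100.7
side guard 689 c [ 580.  -185.7] size [ 12.2 319.9] ang -9.5 z 154.9
```

View pics/crop0.png

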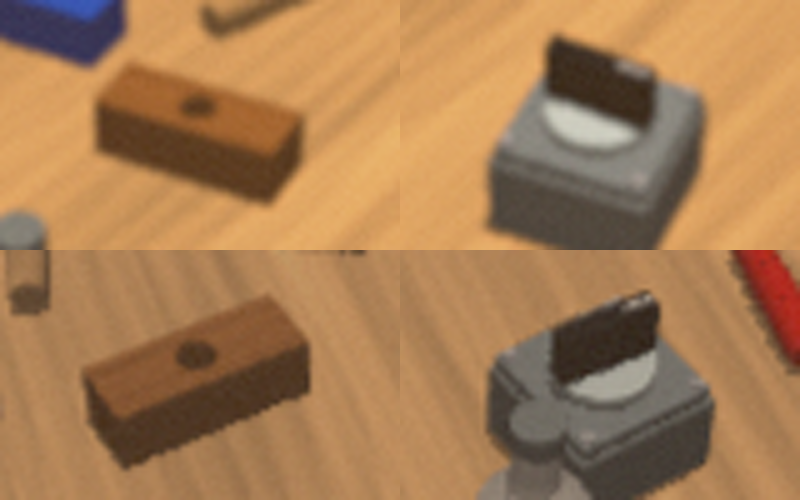

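The crop confirms it: the brown block has the hole, and the handle's white mark is on its far end. Before gripping the handle I'll check how close the glue bottle is.

```bash
cat >> h.py <<'E'
def plan(p,yaw):
    "shift/turn in tool frame from commanded~measured pose to TCP p with tool y at yaw deg, pointing down"
    s=arm.observe();q=s['eef_rot'];R=Ro.from_quat([q[1],q[2],q[3],q[0]])
    y=np.array([np.cos(np.radians(yaw)),np.sin(np.radians(yaw)),0]);z=np.array([0,0,-1.]);T=Ro.from_matrix(np.c_[np.cross(y,z),y,z])
    t=R.inv().apply(np.array(p)-s['tool_pos']);a=(R.inv()*T).as_rotvec()
    print('t',t.round(1),'a',a.round(4),'clock',s['clock'])
E
python3 - <<'E'
from h import *
for n in('scene','side'):
    d=pickle.load(open(n+'.pkl','rb'));P=cloud(d).reshape(-1,3)
    Q=P[(P[:,0]>420)&(P[:,0]<800)&(P[:,1]>-120)&(P[:,1]<220)]
    for z in range(70,200,20):
        m=Q[(Q[:,2]>z)&(Q[:,2]<z+20)]
        m=m[np.hypot(m[:,0]-606,m[:,1]-90)>45]
        if len(m)>5: print(n,z,len(m),m[:,:2].min(0).round(),m[:,:2].max(0).round(),np.median(m[:,:2],0).round())
plan([606,90,200],98.5)
E
```

```text
scene 70 443 [502. -53.] [800.  17.] [766. -33.]
scene 90 416 [490. -52.] [799.  14.] [752. -26.]
scene 110 204 [497. -49.] [546.  -1.] [529. -33.]
scene 130 67 [506. -37.] [532. -16.] [524. -29.]
scene 150 113 [504. -36.] [532.  -8.] [522. -25.]
scene 170 13 [512. -31.] [530. -16.] [522. -26.]
side 70 349 [485. -53.] [800. 219.] [751. -34.]
side 90 393 [487. -54.] [799.  13.] [756. -27.]
side 110 239 [488. -52.] [541.  -2.] [508. -35.]
side 130 71 [501. -36.] [528. -11.] [511. -30.]
side 150 69 [503. -38.] [530. -13.] [512. -30.]
side 170 66 [503. -35.] [529.  -8.] [516. -22.]
t [-516.2 -294.2   44.1] a [-0.0016 -0.0008 -0.5701] clock 0.15
```

Emit:
play_rows(
  motion=[
    {"tx":-36,"ty":-20,"az":-0.05,"grip":87},
    {"tx":-72,"ty":-41,"az":-0.1,"grip":87},
    {"tx":-108,"ty":-61,"az":-0.15,"grip":80},
    {"tx":-144,"ty":-82,"az":-0.2,"grip":70},
    {"tx":-180,"ty":-102,"az":-0.25,"grip":60},
    {"tx":-216,"ty":-123,"az":-0.3,"grip":60},
    {"tx":-252,"ty":-143,"az":-0.35,"grip":60},
    {"tx":-288,"ty":-164,"az":-0.4,"grip":60},
    {"tx":-324,"ty":-184,"az":-0.45,"grip":60},
    {"tx":-360,"ty":-205,"az":-0.5,"grip":60},
    {"tx":-380,"ty":-216,"az":-0.55,"grip":60},
    {"tx":-380,"ty":-216,"az":-0.57,"grip":60},
  ],
)

```text
invalid input at $.motion[0]: expected keys tx, ty, tz, ax, ay, az, grip
```

```bash
python3 - <<'E'
from h import *
print(arm.observe()['tool_pos'])
plan([606,90,240],98.5)
E
```

```text
[255.53680443 569.78628743 243.7723455 ]
t [-516.2 -294.3    4.1] a [-0.0016 -0.0008 -0.5701] clock 0.15
```

Emit:
play_rows(
  motion=[
    {"tx":-36,"ty":-20,"tz":0,"ax":0,"ay":0,"az":-0.05,"grip":60},
    {"tx":-72,"ty":-41,"tz":0,"ax":0,"ay":0,"az":-0.1,"grip":60},
    {"tx":-108,"ty":-61,"tz":0,"ax":0,"ay":0,"az":-0.15,"grip":60},
    {"tx":-144,"ty":-82,"tz":0,"ax":0,"ay":0,"az":-0.2,"grip":60},
    {"tx":-180,"ty":-102,"tz":0,"ax":0,"ay":0,"az":-0.25,"grip":60},
    {"tx":-216,"ty":-123,"tz":0,"ax":0,"ay":0,"az":-0.3,"grip":60},
    {"tx":-252,"ty":-143,"tz":0,"ax":0,"ay":0,"az":-0.35,"grip":60},
    {"tx":-288,"ty":-164,"tz":0,"ax":0,"ay":0,"az":-0.4,"grip":60},
    {"tx":-324,"ty":-184,"tz":0,"ax":0,"ay":0,"az":-0.45,"grip":60},
    {"tx":-360,"ty":-205,"tz":0,"ax":0,"ay":0,"az":-0.5,"grip":60},
    {"tx":-390,"ty":-222,"tz":0,"ax":0,"ay":0,"az":-0.55,"grip":60},
    {"tx":-390,"ty":-222,"tz":0,"ax":0,"ay":0,"az":-0.57,"grip":60},
  ],
  force=20,
)

```text
clock: 1.15
tool_pos: [525.4, 202.8, 244.6]
eef_rot: [0.002, -0.072, 0.997, -0.001]
ft_force: [0.3, 0.3, -0.0]
width: 60.0
finger_force: 0.0
```

```bash
python3 - <<'E'
from h import *
print(arm.observe()['tool_pos'])
plan([606,90,240],98.5)
d=snap('wrist');save(d,'pics/w1.png');pickle.dump(d,open('w1.pkl','wb'))
E
```

```text
[525.44827137 202.83984742 244.57733378]
t [ -63.5 -123.2    5.1] a [-0.0027  0.0037 -0.0043] clock 1.15
```

View pics/w1.png

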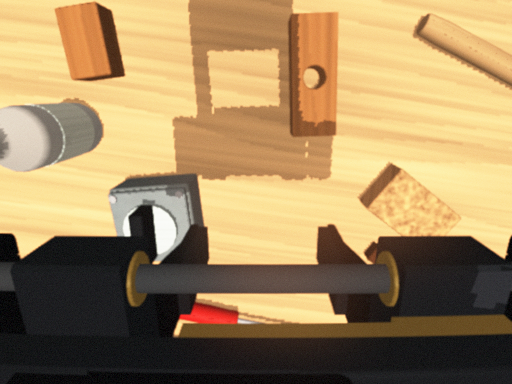

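The wrist view shows the mallet head at (314,75) with its hole, and the isolator handle at (150,230). I'll use this view to refine both.

```bash
python3 - <<'E'
from h import *
d=pickle.load(open('w1.pkl','rb'));P=cloud(d)
def rect(m,z,name):
    k,l,st,_=cv2.connectedComponentsWithStats(m.astype(np.uint8));m=l==1+st[1:,4].argmax()
    v,u=np.nonzero(m);Q=onplane(d,np.c_[u,v],z);r=cv2.minAreaRect(Q[:,:2].astype(np.float32));b=cv2.boxPoints(r);L=max([b[1]-b[0],b[2]-b[1]],key=np.linalg.norm)
    print(name,m.sum(),np.round(r[0],1),np.round(r[1],1),round(np.degrees(np.arctan2(L[1],L[0])),1),'z',np.median(P[m][:,2]).round(1))
def roi(u0,u1,v0,v1):
    m=np.zeros((384,512),bool);m[v0:v1,u0:u1]=1;return m
rect(roi(270,355,0,150)&(P[...,2]>33)&(P[...,2]<48),40,'mallet')
rect(roi(100,190,180,300)&(P[...,2]>94)&(P[...,2]<110),102,'handle')
rect(roi(90,215,160,260)&(P[...,2]>54)&(P[...,2]<64),60,'box')
hm=roi(300,330,60,92)&(d['img'].max(2)>0)&(P[...,2]<30);rect(hm,20,'hole')
E
```

```text
mallet 5261 [421.6 240.2] [120.4  47.5] 10.6 z 41.4
handle 410 [582.1  89.6] [25.8 17.1] 8.0 z 102.8
box 2288 [599.7  90.7] [84.8 85.6] -77.1 z 61.3
hole 354 [420.6 242.6] [22.7 20.7] 8.6 z 1.8
```

Emit:
play_rows(
  motion=[
    {"tx":-15,"ty":-30,"tz":0,"ax":0,"ay":0,"az":0,"grip":50},
    {"tx":-31,"ty":-62,"tz":0,"ax":0,"ay":0,"az":0,"grip":50},
    {"tx":-47,"ty":-93,"tz":0,"ax":0,"ay":0,"az":0,"grip":50},
    {"tx":-62,"ty":-123,"tz":0,"ax":-0.003,"ay":0.004,"az":-0.01,"grip":50},
    {"tx":-62,"ty":-123,"tz":40,"ax":-0.003,"ay":0.004,"az":-0.01,"grip":50},
    {"tx":-62,"ty":-123,"tz":75,"ax":-0.003,"ay":0.004,"az":-0.01,"grip":50},
    {"tx":-62,"ty":-123,"tz":95,"ax":-0.003,"ay":0.004,"az":-0.01,"grip":50},
    {"tx":-62,"ty":-123,"tz":95,"ax":-0.003,"ay":0.004,"az":-0.01,"grip":50},
  ],
)

```text
clock: 1.87
tool_pos: [595.8, 96.5, 144.4]
eef_rot: [-0.008, -0.079, 0.997, 0.002]
ft_force: [-1.4, -0.4, -1.1]
width: 50.1
finger_force: 0.0
```

```bash
python3 - <<'E'
from h import *
plan([604.5,90,95],99)
d=snap('wrist');print(arm.observe()['tool_pos'])
P=cloud(d);m=(P[...,2]>98)&(P[...,2]<107);v,u=np.nonzero(m)
Q=P[m];k=np.hypot(Q[:,0]-605,Q[:,1]-90)<45;print(k.sum(),Q[k].min(0),Q[k].max(0),Q[k].mean(0))
E
```

```text
t [-8.4 -8.1 49.2] a [ 0.0056 -0.0157  0.001 ] clock 1.8667
[597.6435639   96.59723862 147.01700339]
1684 [571.5372962   79.69411026  98.13526755] [620.29611991 100.15602791 105.30829878] [594.47650685  89.49865122 103.05123673]
```

Emit:
play_rows(
  motion=[
    {"tx":0,"ty":0,"tz":0,"ax":0,"ay":0,"az":0,"grip":50},
    {"tx":0,"ty":0,"tz":0,"ax":0,"ay":0,"az":0,"grip":50},
    {"tx":0,"ty":0,"tz":0,"ax":0,"ay":0,"az":0,"grip":50},
  ],
)

```text
clock: 2.17
tool_pos: [601.5, 96.1, 151.7]
eef_rot: [-0.0, -0.079, 0.997, 0.001]
ft_force: [1.4, 0.8, 1.1]
width: 50.3
finger_force: 0.0
```

```bash
python3 - <<'E'
from h import *
plan([604.5,90,95],99)
d=snap('wrist');print(arm.observe()['tool_pos'])
P=cloud(d);m=(P[...,2]>98)&(P[...,2]<107);v,u=np.nonzero(m)
Q=P[m];k=np.hypot(Q[:,0]-605,Q[:,1]-90)<45;Q=Q[k]
r=cv2.minAreaRect(Q[:,:2].astype(np.float32));print(r,Q.mean(0)); print(np.polyfit(Q[:,0]-605,Q[:,1],1))
E
```

```text
t [-2.  -6.6 56.7] a [0.0023 0.0001 0.0018] clock 2.1667
[601.31658029  95.94456366 151.53106887]
((601.0736083984375, 90.42782592773438), (58.64787292480469, 13.992598533630371), 8.271092414855957) [599.54963705  90.16251783 103.1066971 ]
[ 0.13466289 90.89647946]
```

Emit:
play_rows(
  motion=[
    {"tx":-0.5,"ty":-5.5,"tz":15,"ax":0,"ay":0,"az":0.01,"grip":50},
    {"tx":-0.5,"ty":-5.5,"tz":35,"ax":0,"ay":0,"az":0.01,"grip":50},
    {"tx":-0.5,"ty":-5.5,"tz":50,"ax":0,"ay":0,"az":0.01,"grip":50},
    {"tx":-0.5,"ty":-5.5,"tz":56,"ax":0,"ay":0,"az":0.01,"grip":50},
    {"tx":-0.5,"ty":-5.5,"tz":56,"ax":0,"ay":0,"az":0.01,"grip":50},
    {"tx":-0.5,"ty":-5.5,"tz":56,"ax":0,"ay":0,"az":0.01,"grip":50},
    {"tx":-0.5,"ty":-5.5,"tz":56,"ax":0,"ay":0,"az":0.01,"grip":50},
  ],
)

```text
clock: 2.8
tool_pos: [602.3, 90.4, 94.8]
eef_rot: [-0.001, -0.074, 0.997, 0.001]
ft_force: [0.3, 0.1, 0.3]
width: 49.7
finger_force: 0.0
```

```bash
python3 - <<'E'
from h import *
plan([602.5,90.5,95],98.3)
E
```

```text
t [-0.2  0.1 -0.2] a [ 0.0025 -0.0016  0.0034] clock 2.8
```

Aligned with the handle; closing on it.

Emit:
play_rows(
  motion=[
    {"tx":0,"ty":0,"tz":0,"ax":0,"ay":0,"az":0,"grip":10},
    {"tx":0,"ty":0,"tz":0,"ax":0,"ay":0,"az":0,"grip":10},
    {"tx":0,"ty":0,"tz":0,"ax":0,"ay":0,"az":0,"grip":10},
    {"tx":0,"ty":0,"tz":0,"ax":0,"ay":0,"az":0,"grip":10},
    {"tx":0,"ty":0,"tz":0,"ax":0,"ay":0,"az":0,"grip":10},
    {"tx":0,"ty":0,"tz":0,"ax":0,"ay":0,"az":0,"grip":10},
    {"tx":0,"ty":0,"tz":0,"ax":0,"ay":0,"az":0,"grip":10},
    {"tx":0,"ty":0,"tz":0,"ax":0,"ay":0,"az":0,"grip":10},
  ],
  force=25,
)

```text
clock: 3.47
tool_pos: [601.3, 90.5, 93.5]
eef_rot: [-0.002, -0.074, 0.997, 0.002]
ft_force: [0.1, 0.5, 0.5]
width: 13.7
finger_force: 25.0
```

Emit:
play_rows(
  motion=[
    {"tx":0,"ty":0,"tz":0,"ax":0,"ay":0,"az":0.08,"grip":10},
    {"tx":0,"ty":0,"tz":0,"ax":0,"ay":0,"az":0.16,"grip":10},
    {"tx":0,"ty":0,"tz":0,"ax":0,"ay":0,"az":0.24,"grip":10},
    {"tx":0,"ty":0,"tz":0,"ax":0,"ay":0,"az":0.32,"grip":10},
    {"tx":0,"ty":0,"tz":0,"ax":0,"ay":0,"az":0.4,"grip":10},
    {"tx":0,"ty":0,"tz":0,"ax":0,"ay":0,"az":0.48,"grip":10},
    {"tx":0,"ty":0,"tz":0,"ax":0,"ay":0,"az":0.56,"grip":10},
    {"tx":0,"ty":0,"tz":0,"ax":0,"ay":0,"az":0.64,"grip":10},
    {"tx":0,"ty":0,"tz":0,"ax":0,"ay":0,"az":0.72,"grip":10},
    {"tx":0,"ty":0,"tz":0,"ax":0,"ay":0,"az":0.8,"grip":10},
    {"tx":0,"ty":0,"tz":0,"ax":0,"ay":0,"az":0.85,"grip":10},
    {"tx":0,"ty":0,"tz":0,"ax":0,"ay":0,"az":0.85,"grip":10},
  ],
)

```text
clock: 4.47
tool_pos: [601.7, 91.7, 93.6]
eef_rot: [-0.002, 0.344, 0.939, 0.002]
ft_force: [1.0, 5.9, -0.5]
width: 13.6
finger_force: 25.0
```

```bash
python3 - <<'E'
from h import *
s=arm.observe();print(s['moment'],s['ft_force'],s['joint_positions'])
plan([602.5,90.5,95],98.3)
E
```

```text
[ 0.91041078 -0.2329063  -0.14649618] [ 0.95373182  5.93264902 -0.54985295] [-0.03423556  0.70538044  1.58902799  0.00600477  0.85059788 -0.90566858]
t [-1.4 -0.5 -1.4] a [ 0.0037 -0.0045 -0.8482] clock 4.4667
```

Emit:
play_rows(
  motion=[
    {"tx":0,"ty":0,"tz":0,"ax":0,"ay":0,"az":0.03,"grip":10},
    {"tx":0,"ty":0,"tz":0,"ax":0,"ay":0,"az":0.06,"grip":10},
    {"tx":0,"ty":0,"tz":0,"ax":0,"ay":0,"az":0.09,"grip":10},
    {"tx":0,"ty":0,"tz":0,"ax":0,"ay":0,"az":0.12,"grip":10},
    {"tx":0,"ty":0,"tz":0,"ax":0,"ay":0,"az":0.15,"grip":10},
    {"tx":0,"ty":0,"tz":0,"ax":0,"ay":0,"az":0.15,"grip":10},
    {"tx":0,"ty":0,"tz":0,"ax":0,"ay":0,"az":0.15,"grip":10},
  ],
)

```text
clock: 5.05
tool_pos: [601.9, 91.9, 93.6]
eef_rot: [-0.002, 0.412, 0.911, 0.001]
ft_force: [0.0, 5.4, -0.6]
width: 14.0
finger_force: 25.0
```

```bash
python3 - <<'E'
from h import *
s=arm.observe();print(s['moment'],s['ft_force'])
plan([602.5,90.5,95],98.3)
E
```

```text
[ 1.02389126 -0.24685845  0.52079037] [ 0.01587735  5.3859977  -0.55695852]
t [-1.5 -0.4 -1.4] a [ 0.0031 -0.0044 -0.9938] clock 5.05
```

Emit:
play_rows(
  motion=[
    {"tx":0,"ty":0,"tz":0,"ax":0,"ay":0,"az":0.03,"grip":10},
    {"tx":0,"ty":0,"tz":0,"ax":0,"ay":0,"az":0.06,"grip":10},
    {"tx":0,"ty":0,"tz":0,"ax":0,"ay":0,"az":0.06,"grip":10},
    {"tx":0,"ty":0,"tz":0,"ax":0,"ay":0,"az":0.06,"grip":10},
  ],
  force=40,
)

```text
clock: 5.38
tool_pos: [601.8, 92.0, 93.6]
eef_rot: [-0.002, 0.438, 0.899, 0.001]
ft_force: [2.8, 6.0, -0.1]
width: 14.2
finger_force: 40.0
```

```bash
python3 - <<'E'
from h import *
s=arm.observe();print(s['moment'],s['ft_force'])
plan([602.5,90.5,95],98.3)
E
```

```text
[ 1.08135616 -0.2483424   1.0002481 ] [ 2.75126791  6.03432199 -0.12549575]
t [-1.6 -0.3 -1.4] a [ 0.0024 -0.0044 -1.0512] clock 5.3833
```

Emit:
play_rows(
  motion=[
    {"tx":0,"ty":0,"tz":0,"ax":0,"ay":0,"az":0,"grip":45},
    {"tx":0,"ty":0,"tz":0,"ax":0,"ay":0,"az":0,"grip":45},
    {"tx":0,"ty":0,"tz":0,"ax":0,"ay":0,"az":0,"grip":45},
    {"tx":0,"ty":0,"tz":0,"ax":0,"ay":0,"az":0,"grip":45},
    {"tx":0,"ty":0,"tz":-15,"ax":0,"ay":0,"az":0,"grip":45},
    {"tx":0,"ty":0,"tz":-50,"ax":0,"ay":0,"az":0,"grip":45},
    {"tx":0,"ty":0,"tz":-90,"ax":0,"ay":0,"az":0,"grip":87},
    {"tx":0,"ty":0,"tz":-120,"ax":0,"ay":0,"az":0,"grip":87},
    {"tx":0,"ty":0,"tz":-120,"ax":0,"ay":0,"az":0,"grip":87},
    {"tx":0,"ty":0,"tz":-120,"ax":0,"ay":0,"az":0,"grip":87},
  ],
)

```text
clock: 6.22
tool_pos: [603.1, 89.5, 215.9]
eef_rot: [-0.0, 0.44, 0.898, 0.001]
ft_force: [-0.6, 0.4, -0.8]
width: 64.3
finger_force: 0.0
```

```bash
python3 - <<'E'
from h import *
plan([422,240.5,215],100)
d=snap('wrist');P=cloud(d)
def fit(lo,hi,R):
    m=(P[...,2]>lo)&(P[...,2]<hi);Q=P[m];Q=Q[np.hypot(Q[:,0]-602,Q[:,1]-91)<R];print(len(Q),cv2.minAreaRect(Q[:,:2].astype(np.float32)))
fit(98,107,40);fit(56,64,70)
save(d,'pics/w2.png')
E
```

```text
t [230.3 -50.8   1.1] a [ 0.0021 -0.     -1.0866] clock 6.2167
1169 ((602.0662841796875, 90.96005249023438), (13.946494102478027, 60.15912628173828), 42.674278259277344)
4293 ((602.1705322265625, 90.95036315917969), (84.1576156616211, 84.10579681396484), 12.75566291809082)
```

View pics/w2.png

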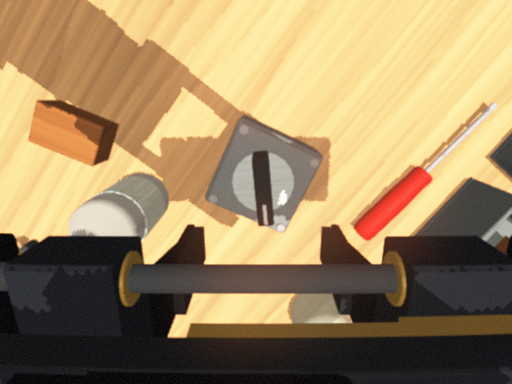

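Wrist view: the handle at (262,188) is now 60° clockwise from the box axis (-47.3° against 12.8°), so it is on. Next, the mallet head.

Emit:
play_rows(
  motion=[
    {"tx":23,"ty":-5,"tz":0,"ax":0,"ay":0,"az":-0.1,"grip":87},
    {"tx":46,"ty":-10,"tz":0,"ax":0,"ay":0,"az":-0.2,"grip":87},
    {"tx":69,"ty":-15,"tz":0,"ax":0,"ay":0,"az":-0.3,"grip":87},
    {"tx":92,"ty":-20,"tz":0,"ax":0,"ay":0,"az":-0.4,"grip":87},
    {"tx":115,"ty":-25,"tz":0,"ax":0,"ay":0,"az":-0.5,"grip":87},
    {"tx":138,"ty":-30,"tz":0,"ax":0,"ay":0,"az":-0.6,"grip":87},
    {"tx":161,"ty":-36,"tz":0,"ax":0,"ay":0,"az":-0.7,"grip":87},
    {"tx":184,"ty":-41,"tz":0,"ax":0,"ay":0,"az":-0.8,"grip":87},
    {"tx":207,"ty":-46,"tz":0,"ax":0,"ay":0,"az":-0.9,"grip":87},
    {"tx":230,"ty":-51,"tz":0,"ax":0,"ay":0,"az":-1.0,"grip":87},
    {"tx":230,"ty":-51,"tz":0,"ax":0,"ay":0,"az":-1.086,"grip":87},
    {"tx":230,"ty":-51,"tz":0,"ax":0,"ay":0,"az":-1.086,"grip":87},
  ],
)

```text
clock: 7.27
tool_pos: [418.2, 240.7, 213.0]
eef_rot: [-0.004, -0.089, 0.996, 0.001]
ft_force: [0.2, -0.2, 0.1]
width: 87.1
finger_force: 0.0
```

Emit:
play_rows(
  motion=[
    {"tx":0,"ty":0,"tz":0,"ax":0,"ay":0,"az":0,"grip":87},
    {"tx":0,"ty":0,"tz":0,"ax":0,"ay":0,"az":0,"grip":87},
    {"tx":0,"ty":0,"tz":0,"ax":0,"ay":0,"az":0,"grip":87},
  ],
)

```text
clock: 7.52
tool_pos: [421.2, 240.1, 214.2]
eef_rot: [-0.002, -0.086, 0.996, 0.001]
ft_force: [-0.3, 0.5, 0.2]
width: 86.8
finger_force: 0.0
```

```bash
python3 - <<'E'
from h import *
d=snap('wrist');P=cloud(d);save(d,'pics/w3.png')
m=(P[...,2]>34)&(P[...,2]<46);hsv=cv2.cvtColor(d['img'],cv2.COLOR_RGB2HSV);m&=(hsv[...,0]<25)
Q=P[m];Q=Q[np.hypot(Q[:,0]-422,Q[:,1]-240.5)<75];print(len(Q),cv2.minAreaRect(Q[:,:2].astype(np.float32)))
plan([422,240.5,95],100);plan([422,240.5,27],100)
E
```

```text
4922 ((421.5418701171875, 240.5830078125), (119.87000274658203, 46.0765380859375), 10.510966300964355)
t [-1.400e+00 -1.000e-01  1.193e+02] a [ 0.0029 -0.0045 -0.0024] clock 7.5667
t [ -1.7  -0.3 187.3] a [ 0.0029 -0.0045 -0.0024] clock 7.5667
```

View pics/w3.png

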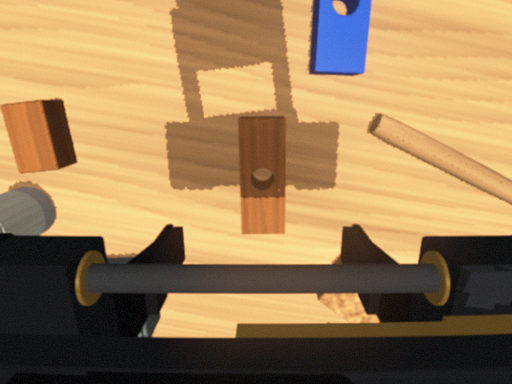

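Wrist view: the mallet head at (262,175) is centred between the fingers. The blue block (340,35), the hammer (380,125) and the cork (345,300) are all clear of the fingers. Descending.

Emit:
play_rows(
  motion=[
    {"tx":-1,"ty":0,"tz":35,"ax":0.003,"ay":-0.004,"az":-0.01,"grip":87},
    {"tx":-1,"ty":0,"tz":70,"ax":0.003,"ay":-0.004,"az":-0.01,"grip":87},
    {"tx":-1,"ty":0,"tz":105,"ax":0.003,"ay":-0.004,"az":-0.01,"grip":87},
    {"tx":-1,"ty":0,"tz":135,"ax":0.003,"ay":-0.004,"az":-0.01,"grip":87},
    {"tx":-1,"ty":0,"tz":160,"ax":0.003,"ay":-0.004,"az":-0.01,"grip":87},
    {"tx":-1,"ty":0,"tz":175,"ax":0.003,"ay":-0.004,"az":-0.01,"grip":87},
    {"tx":-1,"ty":0,"tz":182,"ax":0.003,"ay":-0.004,"az":-0.01,"grip":87},
    {"tx":-1,"ty":0,"tz":186,"ax":0.003,"ay":-0.004,"az":-0.01,"grip":87},
    {"tx":-1,"ty":0,"tz":186,"ax":0.003,"ay":-0.004,"az":-0.01,"grip":87},
    {"tx":-1,"ty":0,"tz":186,"ax":0.003,"ay":-0.004,"az":-0.01,"grip":87},
    {"tx":-1,"ty":0,"tz":186,"ax":0.003,"ay":-0.004,"az":-0.01,"grip":87},
  ],
)

```text
clock: 8.48
tool_pos: [421.7, 241.4, 29.7]
eef_rot: [0.001, -0.092, 0.996, 0.0]
ft_force: [1.3, -0.5, 0.5]
width: 86.9
finger_force: 0.0
```

```bash
python3 - <<'E'
from h import *
plan([421.5,240.6,27],100.5)
E
```

```text
t [ 0.4 -0.8  2.7] a [0.0003 0.0024 0.0007] clock 8.4833
```

Emit:
play_rows(
  motion=[
    {"tx":0.4,"ty":-0.8,"tz":1,"ax":0,"ay":0.002,"az":0,"grip":87},
    {"tx":0.4,"ty":-0.8,"tz":1,"ax":0,"ay":0.002,"az":0,"grip":40},
    {"tx":0.4,"ty":-0.8,"tz":1,"ax":0,"ay":0.002,"az":0,"grip":40},
    {"tx":0.4,"ty":-0.8,"tz":1,"ax":0,"ay":0.002,"az":0,"grip":40},
    {"tx":0.4,"ty":-0.8,"tz":1,"ax":0,"ay":0.002,"az":0,"grip":40},
    {"tx":0.4,"ty":-0.8,"tz":1,"ax":0,"ay":0.002,"az":0,"grip":40},
    {"tx":0.4,"ty":-0.8,"tz":1,"ax":0,"ay":0.002,"az":0,"grip":40},
    {"tx":0.4,"ty":-0.8,"tz":1,"ax":0,"ay":0.002,"az":0,"grip":40},
    {"tx":0.4,"ty":-0.8,"tz":1,"ax":0,"ay":0.002,"az":0,"grip":40},
    {"tx":0.4,"ty":-0.8,"tz":1,"ax":0,"ay":0.002,"az":0,"grip":40},
  ],
  force=25,
)

```text
clock: 9.32
tool_pos: [420.6, 240.4, 27.6]
eef_rot: [-0.001, -0.092, 0.996, -0.0]
ft_force: [-0.0, 1.2, 0.1]
width: 46.1
finger_force: 25.0
```

```bash
python3 - <<'E'
from h import *
plan([421.5,240.6,28],100.5);plan([421.5,240.6,250],100.5)
E
```

```text
t [-0.9  0.1 -0.4] a [ 0.0001 -0.0021  0.001 ] clock 9.3167
t [-5.000e-01  1.000e-01 -2.224e+02] a [ 0.0001 -0.0021  0.001 ] clock 9.3167
```

Emit:
play_rows(
  motion=[
    {"tx":0,"ty":0,"tz":-5,"ax":0,"ay":0,"az":0,"grip":40},
    {"tx":0,"ty":0,"tz":-15,"ax":0,"ay":0,"az":0,"grip":40},
    {"tx":0,"ty":0,"tz":-35,"ax":0,"ay":0,"az":0,"grip":40},
    {"tx":0,"ty":0,"tz":-60,"ax":0,"ay":0,"az":0,"grip":40},
    {"tx":0,"ty":0,"tz":-85,"ax":0,"ay":0,"az":0,"grip":40},
    {"tx":0,"ty":0,"tz":-110,"ax":0,"ay":0,"az":0,"grip":40},
    {"tx":0,"ty":0,"tz":-135,"ax":0,"ay":0,"az":0,"grip":40},
    {"tx":0,"ty":0,"tz":-160,"ax":0,"ay":0,"az":0,"grip":40},
    {"tx":0,"ty":0,"tz":-185,"ax":0,"ay":0,"az":0,"grip":40},
    {"tx":0,"ty":0,"tz":-205,"ax":0,"ay":0,"az":0,"grip":40},
    {"tx":0,"ty":0,"tz":-217,"ax":0,"ay":0,"az":0,"grip":40},
    {"tx":0,"ty":0,"tz":-222,"ax":0,"ay":0,"az":0,"grip":40},
  ],
  force=30,
)

```text
clock: 10.32
tool_pos: [421.6, 240.6, 252.5]
eef_rot: [0.001, -0.092, 0.996, 0.0]
ft_force: [0.5, 0.4, -1.5]
width: 46.1
finger_force: 30.0
```

```bash
python3 - <<'E'
from h import *
plan([570,-248.6,250],80.3)
E
```

```text
t [ -56.2 -508.2    2.4] a [0.0011 0.0026 0.3536] clock 10.3167
```

Emit:
play_rows(
  motion=[
    {"tx":-1,"ty":-8,"tz":0,"ax":0,"ay":0,"az":0.005,"grip":40},
    {"tx":-3,"ty":-25,"tz":0,"ax":0,"ay":0,"az":0.015,"grip":40},
    {"tx":-5,"ty":-48,"tz":0,"ax":0,"ay":0,"az":0.03,"grip":40},
    {"tx":-8,"ty":-72,"tz":0,"ax":0,"ay":0,"az":0.05,"grip":40},
    {"tx":-11,"ty":-96,"tz":0,"ax":0,"ay":0,"az":0.065,"grip":40},
    {"tx":-13,"ty":-120,"tz":0,"ax":0,"ay":0,"az":0.08,"grip":40},
    {"tx":-16,"ty":-144,"tz":0,"ax":0,"ay":0,"az":0.1,"grip":40},
    {"tx":-19,"ty":-168,"tz":0,"ax":0,"ay":0,"az":0.115,"grip":40},
    {"tx":-21,"ty":-192,"tz":0,"ax":0,"ay":0,"az":0.13,"grip":40},
    {"tx":-24,"ty":-216,"tz":0,"ax":0,"ay":0,"az":0.15,"grip":40},
    {"tx":-27,"ty":-240,"tz":0,"ax":0,"ay":0,"az":0.165,"grip":40},
    {"tx":-28,"ty":-254,"tz":0,"ax":0,"ay":0,"az":0.177,"grip":40},
  ],
)

```text
clock: 11.32
tool_pos: [495.2, -6.9, 248.4]
eef_rot: [-0.002, -0.002, 1.0, -0.0]
ft_force: [-0.6, 0.0, -0.8]
width: 45.8
finger_force: 30.0
```

```bash
python3 - <<'E'
from h import *
plan([570,-248.6,250],80.3)
E
```

```text
t [ -73.7 -242.    -1.6] a [-0.0012 -0.0036  0.1739] clock 11.3167
```

Emit:
play_rows(
  motion=[
    {"tx":-6,"ty":-20,"tz":0,"ax":0,"ay":0,"az":0.015,"grip":40},
    {"tx":-13,"ty":-44,"tz":0,"ax":0,"ay":0,"az":0.03,"grip":40},
    {"tx":-21,"ty":-70,"tz":0,"ax":0,"ay":0,"az":0.05,"grip":40},
    {"tx":-29,"ty":-96,"tz":0,"ax":0,"ay":0,"az":0.07,"grip":40},
    {"tx":-37,"ty":-122,"tz":0,"ax":0,"ay":0,"az":0.09,"grip":40},
    {"tx":-45,"ty":-148,"tz":0,"ax":0,"ay":0,"az":0.11,"grip":40},
    {"tx":-53,"ty":-174,"tz":0,"ax":0,"ay":0,"az":0.13,"grip":40},
    {"tx":-61,"ty":-200,"tz":0,"ax":0,"ay":0,"az":0.15,"grip":40},
    {"tx":-68,"ty":-224,"tz":0,"ax":0,"ay":0,"az":0.165,"grip":40},
    {"tx":-73,"ty":-238,"tz":0,"ax":0,"ay":0,"az":0.174,"grip":40},
    {"tx":-74,"ty":-242,"tz":0,"ax":0,"ay":0,"az":0.174,"grip":40},
    {"tx":-74,"ty":-242,"tz":0,"ax":0,"ay":0,"az":0.174,"grip":40},
  ],
)

```text
clock: 12.32
tool_pos: [569.9, -246.6, 247.9]
eef_rot: [-0.002, 0.084, 0.996, 0.0]
ft_force: [0.0, 0.7, -1.3]
width: 45.7
finger_force: 30.0
```

Emit:
play_rows(
  motion=[
    {"tx":0,"ty":0,"tz":0,"ax":0,"ay":0,"az":0,"grip":40},
    {"tx":0,"ty":0,"tz":0,"ax":0,"ay":0,"az":0,"grip":40},
    {"tx":0,"ty":0,"tz":0,"ax":0,"ay":0,"az":0,"grip":40},
  ],
)

```text
clock: 12.57
tool_pos: [570.4, -244.2, 249.4]
eef_rot: [-0.001, 0.083, 0.997, 0.0]
ft_force: [-0.3, -0.1, -1.8]
width: 45.7
finger_force: 30.0
```

```bash
cat > m.py <<'E'
from h import *
import sys
zt=float(sys.argv[1])
plan([570,-248.6,zt],80.3)
n=np.array([np.sin(np.radians(9.7)),np.cos(np.radians(9.7))])
for c in('wrist','side','scene'):
    d=snap(c);P=cloud(d);save(d,f'pics/{c}_{int(zt)}.png');s=arm.observe();tp=s['tool_pos']
    R0=np.hypot(P[...,0]-570,P[...,1]+248.6)
    def fit(lo,hi,R,t):
        Q=P[(P[...,2]>lo)&(P[...,2]<hi)&(R0<R)]
        if len(Q)>20: print(c,t,len(Q),cv2.minAreaRect(Q[:,:2].astype(np.float32)),np.median(Q[:,2]).round(1))
    fit(149,160,190,'guard');fit(95,104,170,'belt')
    top=tp[2]+12.4; hsv=cv2.cvtColor(d['img'],cv2.COLOR_RGB2HSV)
    m=(abs(P[...,2]-top)<6)&(R0<75)&(hsv[...,1]>90)
    Q=P[m]
    if len(Q)>20: print(c,'mallet top',len(Q),cv2.minAreaRect(Q[:,:2].astype(np.float32)),np.median(Q[:,2]).round(1),'exp',top.round(1))
E
python3 m.py 142.6
```

```text
t [ -0.7  -4.4 106.8] a [ 0.0001 -0.003   0.0038] clock 12.5667
wrist guard 3224 ((566.8938598632812, -184.18959045410156), (9.18842887878418, 256.9370422363281), 80.460693359375) 156.1
wrist belt 14013 ((569.6361694335938, -244.3039093017578), (111.19670104980469, 311.04412841796875), 80.45222473144531) 101.2
wrist mallet top 16099 ((553.7177734375, -241.87240600585938), (70.33683013916016, 84.70235443115234), 80.70919036865234) 263.0 exp 261.9
side guard 350 ((580.2872924804688, -186.75013732910156), (11.434863090515137, 319.5454406738281), 80.10269165039062) 155.1
side belt 5273 ((573.21142578125, -243.1370849609375), (114.15351867675781, 319.4049072265625), 80.23558044433594) 100.6
side mallet top 452 ((542.3253784179688, -239.3710174560547), (50.30268859863281, 58.253482818603516), 80.22845458984375) 262.6 exp 262.1
scene guard 322 ((658.8776245117188, -198.84832763671875), (9.519609451293945, 162.88882446289062), 80.34437561035156) 154.5
scene belt 4726 ((583.4146118164062, -244.91053771972656), (113.23406982421875, 298.63104248046875), 80.3864974975586) 99.3
scene mallet top 792 ((586.4481201171875, -246.57864379882812), (102.09120178222656, 68.56975555419922), 4.491138458251953) 261.8 exp 262.1
```

Emit:
play_rows(
  motion=[
    {"tx":-0.5,"ty":-4.5,"tz":5,"ax":0,"ay":-0.003,"az":0.003,"grip":40},
    {"tx":-0.5,"ty":-4.5,"tz":18,"ax":0,"ay":-0.003,"az":0.003,"grip":40},
    {"tx":-0.5,"ty":-4.5,"tz":34,"ax":0,"ay":-0.003,"az":0.003,"grip":40},
    {"tx":-0.5,"ty":-4.5,"tz":50,"ax":0,"ay":-0.003,"az":0.003,"grip":40},
    {"tx":-0.5,"ty":-4.5,"tz":66,"ax":0,"ay":-0.003,"az":0.003,"grip":40},
    {"tx":-0.5,"ty":-4.5,"tz":80,"ax":0,"ay":-0.003,"az":0.003,"grip":40},
    {"tx":-0.5,"ty":-4.5,"tz":90,"ax":0,"ay":-0.003,"az":0.003,"grip":40},
    {"tx":-0.5,"ty":-4.5,"tz":97,"ax":0,"ay":-0.003,"az":0.003,"grip":40},
    {"tx":-0.5,"ty":-4.5,"tz":102,"ax":0,"ay":-0.003,"az":0.003,"grip":40},
    {"tx":-0.5,"ty":-4.5,"tz":105,"ax":0,"ay":-0.003,"az":0.003,"grip":40},
    {"tx":-0.5,"ty":-4.5,"tz":105,"ax":0,"ay":-0.003,"az":0.003,"grip":40},
    {"tx":-0.5,"ty":-4.5,"tz":105,"ax":0,"ay":-0.003,"az":0.003,"grip":40},
  ],
)

```text
clock: 13.72
tool_pos: [570.8, -250.4, 145.0]
eef_rot: [0.001, 0.085, 0.996, -0.001]
ft_force: [0.0, -0.2, -1.3]
width: 45.8
finger_force: 30.0
```

Emit:
play_rows(
  motion=[
    {"tx":0,"ty":0,"tz":0,"ax":0,"ay":0,"az":0,"grip":40},
    {"tx":0,"ty":0,"tz":0,"ax":0,"ay":0,"az":0,"grip":40},
    {"tx":0,"ty":0,"tz":0,"ax":0,"ay":0,"az":0,"grip":40},
  ],
)

```text
clock: 13.97
tool_pos: [570.7, -250.3, 145.1]
eef_rot: [0.001, 0.085, 0.996, -0.001]
ft_force: [0.3, -0.3, -1.1]
width: 45.6
finger_force: 30.0
```

```bash
python3 m.py 142.7
```

```text
t [1.  1.6 2.4] a [-0.001   0.0022 -0.0005] clock 13.9667
wrist guard 22261 ((529.6902465820312, -226.2130126953125), (103.95150756835938, 140.5702667236328), 80.35690307617188) 158.3
wrist belt 32230 ((543.6087646484375, -240.18072509765625), (111.28227996826172, 200.65647888183594), 80.19805145263672) 101.4
wrist mallet top 16897 ((557.1674194335938, -230.5717315673828), (102.96035766601562, 84.98207092285156), 80.32019805908203) 158.6 exp 157.4
side guard 795 ((573.5692138671875, -226.92034912109375), (94.53795623779297, 320.077880859375), 80.32707214355469) 156.3
side belt 3412 ((573.1901245117188, -243.02413940429688), (114.2088394165039, 318.7166748046875), 80.52033996582031) 100.5
side mallet top 427 ((576.760986328125, -227.9763641357422), (92.66749572753906, 119.79688262939453), 80.7115249633789) 157.6 exp 157.3
scene guard 1038 ((638.0845336914062, -242.78439331054688), (103.87187957763672, 187.5807647705078), 80.18243408203125) 155.9
scene belt 2655 ((613.0438232421875, -250.2245330810547), (111.83910369873047, 238.8215789794922), 79.97481536865234) 99.3
scene mallet top 746 ((588.7447509765625, -234.31773376464844), (92.90287017822266, 102.13526153564453), 2.407600164413452) 156.6 exp 157.2
```

View pics/wrist_142.png

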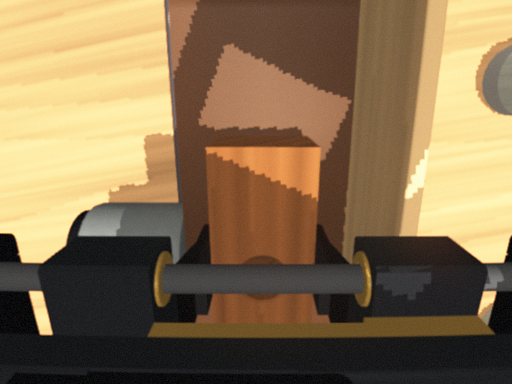

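View pics/scene_142.png

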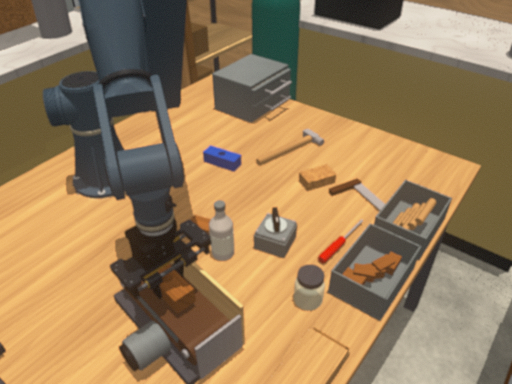

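Wrist view: the held head (262,230) lies parallel to the belt, clear of the guard at (400,120). Scene view: the handle is on and the other items are where they were. One final trim.

Emit:
play_rows(
  motion=[
    {"tx":0.5,"ty":0.8,"tz":1,"ax":0,"ay":0.001,"az":0,"grip":40},
    {"tx":1,"ty":1.5,"tz":2,"ax":0,"ay":0.002,"az":0,"grip":40},
    {"tx":1,"ty":1.5,"tz":2,"ax":0,"ay":0.002,"az":0,"grip":40},
    {"tx":1,"ty":1.5,"tz":2,"ax":0,"ay":0.002,"az":0,"grip":40},
    {"tx":1,"ty":1.5,"tz":2,"ax":0,"ay":0.002,"az":0,"grip":40},
    {"tx":1,"ty":1.5,"tz":2,"ax":0,"ay":0.002,"az":0,"grip":40},
    {"tx":1,"ty":1.5,"tz":2,"ax":0,"ay":0.002,"az":0,"grip":40},
    {"tx":1,"ty":1.5,"tz":2,"ax":0,"ay":0.002,"az":0,"grip":40},
    {"tx":1,"ty":1.5,"tz":2,"ax":0,"ay":0.002,"az":0,"grip":40},
  ],
)

```text
clock: 14.87
tool_pos: [569.7, -248.6, 142.5]
eef_rot: [-0.0, 0.085, 0.996, -0.0]
ft_force: [-0.1, -0.3, -0.6]
width: 45.5
finger_force: 30.0
```

```bash
python3 - <<'E'
from h import *
plan([570,-248.6,142.7],80.3)
s=arm.observe();print(s['tool_pos'],abs(s['dq']).max())
c,sn=np.cos(np.radians(-9.7)),np.sin(np.radians(-9.7))
for n in('wrist','side','scene'):
    P=cloud(snap(n)).reshape(-1,3);P=P[~np.isnan(P[:,0])]
    X=P[:,:2]-[570,-248.6];x=X@[c,sn];y=X@[-sn,c]
    m=(abs(P[:,2]-154.5)<7)&(abs(x)<70)&(abs(y)<35)
    top=m&(abs(x)<58)&(abs(y)<20)
    if top.sum()>50: print(n,m.sum(),'x',x[m].min().round(1),x[m].max().round(1),'y',np.percentile(y[m],[0.5,99.5]).round(1),'z,slopes',np.linalg.lstsq(np.c_[np.ones(top.sum()),x[top],y[top]],P[top,2],rcond=None)[0].round(3))
    b=(abs(P[:,2]-100)<5)&(abs(x)<110)&(abs(y)<58); print(' belt z',np.median(P[b,2]).round(1),'y',np.percentile(y[b],[1,99]).round(1))
E
```

```text
t [-0.3  0.  -0.2] a [-0.0006 -0.0007 -0.0005] clock 14.8667
[ 569.70665608 -248.56693     142.54715171] 0.0016144169069430233
wrist 16468 x -59.5 25.1 y [-31.8  31.2] z,slopes [ 1.56106e+02 -1.00000e-03 -1.00000e-03]
 belt z 101.4 y [-50.5  48.3]
side 418 x -58.3 63.5 y [-23.4  26.2] z,slopes [ 1.56207e+02  2.10000e-02 -1.00000e-03]
 belt z 100.8 y [-50.1  48.9]
scene 700 x -28.2 63.6 y [-32.7  32.3] z,slopes [1.54163e+02 8.00000e-03 1.20000e-02]
 belt z 99.4 y [-49.4  49.5]
```

The head is level and centred. Its top is about 55 mm above the belt and it is 40 mm thick, which leaves about 15 mm of air. Handing in.

```bash
python3 -c "
from rig import arm
print(arm.close_job())"
```

```text
the job is handed in; nothing more can be done
None
```

The isolator is on (handle turned clockwise to its stop), and the job is handed in with the mallet head held still and level over the middle of the belt, length along it, with about 15 mm of air under it.

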